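Free a bayonet fuse cap on a bench power unit

ROBOT

A 7-joint arm with a two-finger parallel gripper is mounted at the origin on the work surface. World frame = base frame: x ahead of the robot, y to its left, z up, the work surface at z = 0. Lengths are in m, angles in degrees, forces in N, time in s.
With the tool pointing down it reaches from about 0.4 to 0.9 m from the base axis. Payload 5.5 kg.
Tool frame: the origin (TCP) lies at the very end of the fingers, on their centre line; the grasp point (between the pads) lies r.grasp_offset behind it (r.grasp_offset is the distance from the TCP to the grasp point, in m); z points along the fingers, y is the line along which they close (so a half turn about z gives the same grasp; the last joint's range is limited). The gripper opens to 85 mm and grips with 20 to 120 N. Pads are 22 mm wide; open, the fingers measure 114 mm over their backs; the gripper's body (76 mm by 85 mm) begins 54 mm behind the grasp point. The pads swing forward as they close: fully open they stand 13 mm farther back than shut.
Start: joints at [-53.789, 28.699, -24.465, 88.831, 12.651, 65.22, -12.049], TCP at [0.234, 0.606, 0.231] pointing down, gripper open.
Joint ranges: [-164.97, 164.97], [-17.58, 116.51], [-87.97, 89.64], [11.32, 138.91], [-80.73, 260.73], [10.89, 115.49], [-147.41, 147.41]. Speed limits (degrees/s): [147.25, 147.25, 180, 180, 180, 180, 180].

INTERFACE

Orientations are given as [roll, pitch, yaw] about the fixed x, y, z axes, in that order (R = Rz(yaw) Ry(pitch) Rx(roll)).
In Python, from workcell import r gives the robot as it stands.
- The arm moves only by the tool tcp_steps, called in YAML: its name, and indented under it one key for each argument. Schema: {"type":"object","properties":{"moves":{"type":"object","properties":{"deltas":{"type":"array","items":{"type":"array","items":{"type":"number"},"minItems":6,"maxItems":6},"minItems":1,"maxItems":20}},"additionalProperties":false,"required":["deltas"]},"aperture":{"type":"number"},"force":{"type":"number"},"only":{"type":"string"},"quiet":{"type":"boolean"},"lines":{"type":"string"}},"required":["moves"],"additionalProperties":false}. moves is an object whose key "deltas" holds a list of rows, 1 to 20 of them, each of 6 numbers: dx, dy, dz in parts of the range, where 1.0 means 60 cm, then a rotation vector rx, ry, rz in fractions of the full range, 1 being 180 degrees; each row is the pose to reach, as a shift and turn from the pose commanded when the call began, along the tool's axes at that moment; what a row does not reach only later rows make up. A row lasts 1/8 s, in which the tool goes at most 0.0625 m and 10.7 degrees, less where a joint would pass 70% of its speed; a pose out of reach is approached as far as the arm can. aperture is the finger opening in m, set as the call begins (left out keeps the last). The fingers move at their own pace and stop on an object; force is the grip in N (left out, the last holds). Time passes only in rows, so rows that do not move let the fingers close. The tool returns the time, the measured TCP pose, the force, the opening and the grip force at its end. only (a regular expression) keeps the lines of the reply that match it, lines (a string "A,B") keeps lines A to B, and quiet returns only ok. Shift and turn numbers lie between -1 and 1, and a call with a number outside is refused. Input that does not fit is refused with a message, and nothing moves.
- r.read_state(): the state, without advancing time (a new reading comes with each control period).
- r.camera(name): name is "scene" or "top" or "wrist"; returns a dict with "image" (400x640x3 uint8, red, green, blue), "camera_matrix" (3x3 intrinsics, pixels), "k1" (the pictures are not rectified: a ray, as slopes to the right and down, at radius r is drawn at 1 + k1 r^2 times it, then the intrinsics apply), "cam_to_world" (4x4, takes a point from camera to world coordinates). Camera axes: x right, y down, z forward; pixel columns grow to the right and rows downward; lengths in m; the calibration is good to about 2 mm. A picture is of the moment at which its call begins. There is no depth.
- r.job_done(): hands the job in; it is judged then, once.
The state is a dict: "clock": time; "joint_positions": joint angles; "dq": joint speeds; "joint_efforts": joint torques, N m; "eef_pos": TCP position; "tool_rot": TCP orientation; "contact_force": force on the tool from outside, world axes, zero at the start; "torque": the same for the moment, N m; "opening": finger opening in m; "gripper_force": force on a finger pad.
Only numpy, scipy, OpenCV 4.12 (cv2) and the standard library are available. Lean on these libraries where they do the work, as an engineer would, in place of code of your own. Each camera call takes 0.05 s, during which the arm holds its last target. There are 200 camera calls.

TASK

Open the red-capped fuse holder on the blue power unit: push the red cap down against its spring, twist it counter-clockwise (seen from above) until it comes free, lift it out and set it down gently in the yellow tray. Leave the black cap alone, fitted in its holder.

Things in the scene. Friction and masses are not known exactly. Their poses are not given: they have to be found in the camera images.
- cap_red: Red metal fuse cap, 240 g, 57 mm tall, locked in either holder of the unit. Origin: centre of its shaft's underside (24 mm wide, with two lugs), 76 mm above table when locked; z up. Above the origin: 54 mm disc at 28-33 mm; grip bar (white line on top) at 33-57 mm, 14 mm thick along cap x, 44 mm long along cap y: grip across its 14 mm from above. Locked, its axes match the unit's (4 deg of play).
- cap_black: Black cap, same shape, size and origin as the red one, locked in the other holder, 110 mm from it; stays fitted. How caps work: spring pushes up (8 N locked, +0.6 N per mm); no turning until pushed down 6 mm or more; bottoms at 12 mm (9 is good). Held down, turn 65 deg counter-clockwise from above (50 to 80 work, stop at 80): it is free and rises 6 mm past locked height; 30 mm lift clears.
- unit: Blue power unit with yellow front panel, fixed to the bench, 170 mm (its x) by 270 mm (its y), top 60 mm above the table. Origin: centre of its underside. On its top two grey round fuse-holder collars, 32 mm high, 54 mm wide, at x = 0, y = -55 and +55 mm, each with a sprung bayonet cap that must be pushed down and turned to come out.
- tray_yellow: Yellow open tray, fixed, 130 x 130 mm outside, walls 4 mm thick and 20 mm high, inner floor about 4 mm above the table. Origin: centre of its underside. A grey tray of the same size stands elsewhere and is not the one.

How it is judged:
By the outcome, as a careful person would: the job done as asked, in the order asked, and still so for the second after the job is handed in, with the robot touching nothing.
It also fails if it takes over 38 s, if anything falls off the work surface, if the arm or the gripper's body presses on something with over 40 N, if the wrist force passes 120 N, or if a joint passes its speed limit or range.

## Working session

There is one attempt and no reset: what is moved stays moved. The work goes in short steps, Python scripts to look and compute and a tool call to move; the robot and the scene stay as the last step left them, time stands still between calls to the robot, and variables do not carry over. Pictures are saved under pics/ and viewed, at most 10 in all, crops included, and the job is handed in when it is done.

```bash
mkdir -p pics; ls
```

Run:
```python
from workcell import r
import cv2
s=r.read_state();print(s,r.grasp_offset)
for n in("scene","top"):
    c=r.camera(n);cv2.imwrite(f"pics/{n}0.png",c["image"][:,:,::-1]);print(n,c["camera_matrix"],c["k1"],c["cam_to_world"])
```

```text
pics
workcell.py
{'clock': 0.0, 'joint_positions': array([-53.78961273,  28.75451103, -24.4547524 ,  88.89070093,
        12.65136767,  65.21848516, -12.04952053]), 'dq': array([-0.04332671, -0.04889523, -0.06486849, -0.00473751, -0.03650418,
        0.03748623,  0.00291192]), 'joint_efforts': array([ 6.39076352e-04, -5.69511223e+01, -5.81595495e+00, -2.80949432e+01,
        1.07469148e-02,  1.19124429e-02, -1.63916241e-05]), 'eef_pos': array([0.23409975, 0.60565283, 0.23025941]), 'tool_rot': array([-1.79890065e+02, -4.59970659e-03,  1.58874053e+02]), 'contact_force': array([ 0.33064652,  0.02854122, -0.08984859]), 'torque': array([0.01570282, 0.0138033 , 0.0275156 ]), 'gripper_force': 0.0, 'opening': 0.08556174717741925} 0.0187
scene [[376.87966439   0.         319.51545548]
 [  0.         376.87966439 199.02996259]
 [  0.           0.           1.        ]] 0.018632819648707253 [[-0.86345734  0.29860292 -0.40654362  0.85249355]
 [ 0.5044086   0.50528256 -0.70018676  0.52235245]
 [-0.00365841 -0.8096455  -0.58690782  0.53397681]
 [ 0.          0.          0.          1.        ]]
top [[385.54073399   0.         322.05864187]
 [  0.         385.54073399 206.3017452 ]
 [  0.           0.           1.        ]] 0.001675149114528235 [[-0.02545813 -0.99519413  0.09455438  0.42836838]
 [-0.99940681  0.02314276 -0.02550376 -0.00189783]
 [ 0.02319295 -0.09514757 -0.99519296  0.99245309]
 [ 0.          0.          0.          1.        ]]
```

View pics/top0.png

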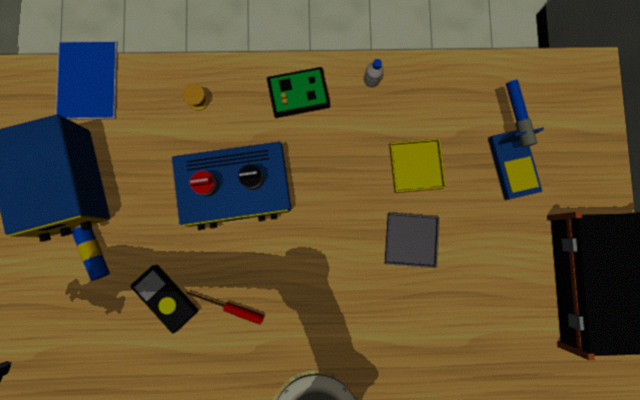

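View pics/scene0.png

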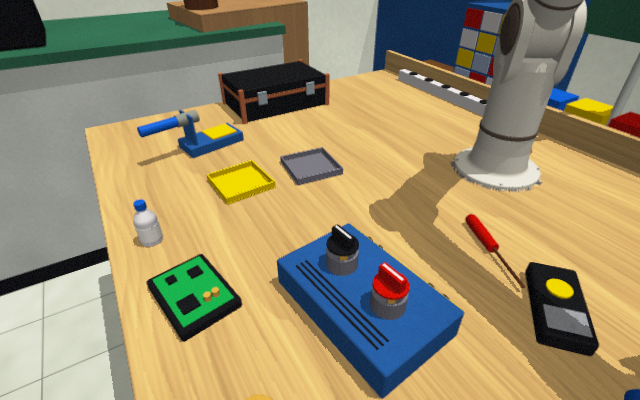

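Top view: the red cap is at about (203,182), the black cap at (250,176), and the yellow tray at (416,165). The grey tray is at (412,239). In the scene view, red is at (391,285) and the yellow tray at (240,182). I'll take rough positions from these and refine them with the wrist camera.

Create h.py:
```python
from workcell import r
import cv2,numpy as np
from scipy.spatial.transform import Rotation as R
from scipy.optimize import least_squares
def proj(c,P):
    P=np.atleast_2d(P);T=np.linalg.inv(c["cam_to_world"]);q=P@T[:3,:3].T+T[:3,3]
    s=q[:,:2]/q[:,2:];s=s*(1+c["k1"]*(s**2).sum(1,keepdims=True));K=c["camera_matrix"]
    return s*[K[0,0],K[1,1]]+K[:2,2]
def at(c,uv,z):
    return least_squares(lambda p:proj(c,[p[0],p[1],z])[0]-uv,[.55,.1]).x
def rel(target,yaw):
    "shift in tool axes and turn to put TCP at target, tool down with yaw"
    s=r.read_state();A=R.from_euler('xyz',s["tool_rot"],degrees=True)
    B=R.from_euler('xyz',[180,0,yaw],degrees=True)
    print("clock",s["clock"],"now",s["eef_pos"].round(4),s["tool_rot"].round(2),"F",s["contact_force"].round(1))
    print("shift",A.inv().apply(np.array(target)-s["eef_pos"]).round(4),"rotvec",(A.inv()*B).as_rotvec(degrees=True).round(2))
```

Run:
```python
from h import *
c=r.camera("top");im=c["image"];h=cv2.cvtColor(im,cv2.COLOR_RGB2HSV)
def blob(m,x0,x1,y0,y1):
    k=np.zeros(m.shape,np.uint8);k[y0:y1,x0:x1]=m[y0:y1,x0:x1]
    n,l,s,ce=cv2.connectedComponentsWithStats(k);i=1+s[1:,4].argmax();print(s[i],ce[i]);return (l==i).astype(np.uint8),ce[i]
yel=((h[...,0]>24)&(h[...,0]<35)&(h[...,1]>150)&(h[...,2]>90)).astype(np.uint8)
m,ce=blob(yel,370,460,120,210);b=cv2.boxPoints(cv2.minAreaRect(np.argwhere(m)[:,::-1].astype(np.float32)));print("tray",at(c,ce,.01),[at(c,p,.02).round(3) for p in b])
blue=((h[...,0]>100)&(h[...,0]<125)&(h[...,1]>120)).astype(np.uint8)
m,ce=blob(blue,160,300,130,235);rr=cv2.minAreaRect(np.argwhere(m)[:,::-1].astype(np.float32));print(rr);print("unit",[at(c,p,.06).round(3) for p in cv2.boxPoints(rr)])
for n,p in (("red",(203,182)),("black",(250,176))): print(n,at(c,p,.12))
w=im[125:245,155:315];w=cv2.resize(w,None,fx=5,fy=5,interpolation=cv2.INTER_CUBIC)[:600,:800];cv2.imwrite("pics/c1.png",w[:,:,::-1])
```

```text
[ 390  138   56   54 2357] [416.66397964 165.30377599]
tray [ 0.62309962 -0.27592638] [array([ 0.683, -0.206]), array([ 0.693, -0.34 ]), array([ 0.561, -0.344]), array([ 0.553, -0.212])]
[ 173  142  118   82 6417] [231.55150382 182.84977404]
((230.50877380371094, 182.5655059814453), (67.8660659790039, 111.48008728027344), 82.40535736083984)
unit [array([0.648, 0.34 ]), array([0.679, 0.071]), array([0.513, 0.051]), array([0.483, 0.317])]
red [0.57296701 0.24469426]
black [0.58449146 0.13833538]
```

View pics/c1.png

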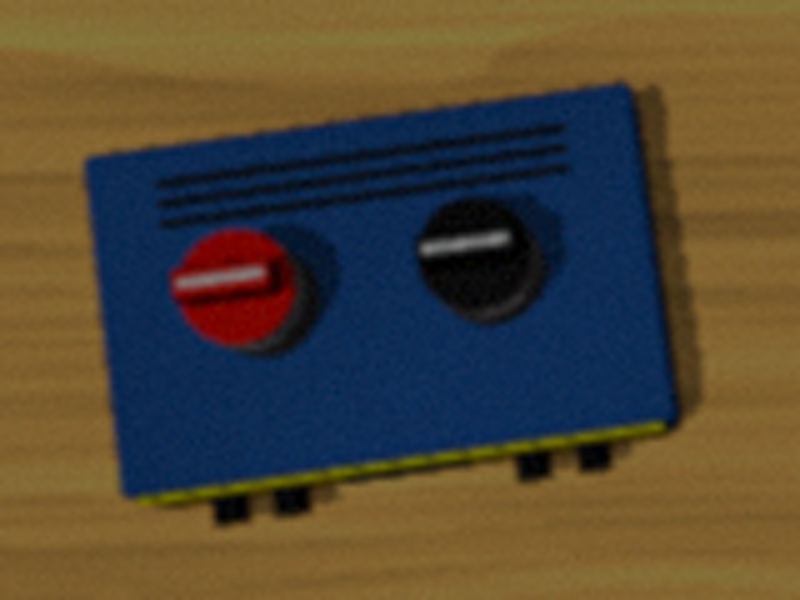

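Crop: red bar line runs (175,284)-(267,272), black bar line (421,250)-(510,236). Unit top corners are (88,158), (630,88), (675,418) and (125,492).

Run:
```python
from h import *
c=r.camera("top");s=r.camera("scene")
f=lambda x,y:((x+.5)/5-.5+155,(y+.5)/5-.5+125)
C=np.array([at(c,f(*p),.06) for p in((88,158),(630,88),(675,418),(125,492))]);print(C.round(4),C.mean(0))
d=C[0]-C[1]+C[3]-C[2];u=np.degrees(np.arctan2(d[1],d[0]))-90;print("unit yaw",u,np.linalg.norm(d)/2)
R1=at(c,f(221,279),.133);B1=at(c,f(465,243),.133);print(R1,B1,np.linalg.norm(R1-B1))
v=R1-B1;print("yaw from caps",np.degrees(np.arctan2(v[1],v[0]))-90)
p=[at(c,f(*q),.133) for q in((175,284),(267,272))];v=p[0]-p[1];print("bar yaw",np.degrees(np.arctan2(v[1],v[0]))-90)
rel([R1[0],R1[1],.22],90+u)
w=s["image"][225:325,310:430];cv2.imwrite("pics/c2.png",cv2.resize(w,None,fx=6,fy=6,interpolation=cv2.INTER_CUBIC)[:,:,::-1])
print(proj(s,[*R1,.133]),proj(s,[*B1,.133]))
```

```text
[[0.6481 0.3364]
 [0.6779 0.0723]
 [0.5142 0.053 ]
 [0.4847 0.317 ]] [0.58121279 0.19467531]
unit yaw 6.403774766920108 0.2657119077034237
[0.57463367 0.25035948] [0.58865142 0.14156771] 0.10969114139336192
yaw from caps 7.342075383146167
bar yaw 6.35864528610216
clock 0.25 now [0.2342 0.606  0.2308] [-179.95   -0.    158.87] F [ 0.1  0.3 -1.2]
shift [-0.4457 -0.209   0.011 ] rotvec [-5.000e-02  3.000e-02  6.247e+01]
[[392.50445706 272.05712986]] [[342.54084789 232.10948165]]
```

View pics/c2.png

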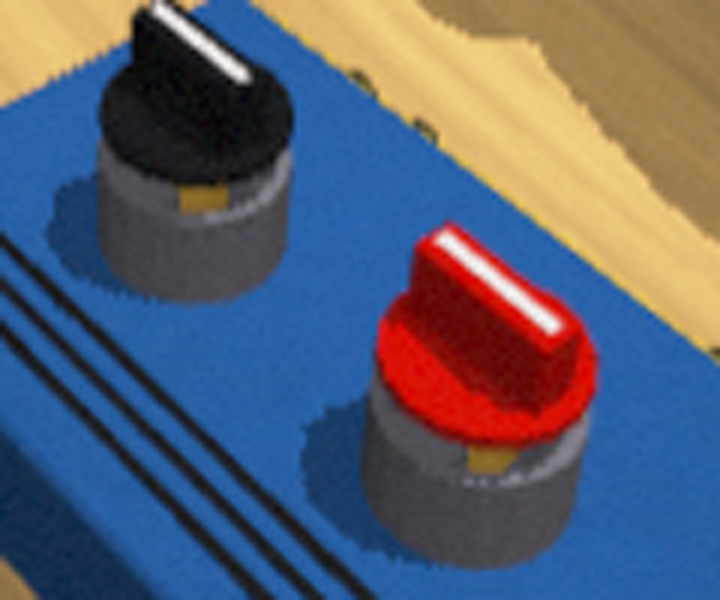

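The scene camera agrees with the top camera: the line centre measures (392.7,271.6) against a predicted (392.5,272.1). Moving above the red cap.

The rows are not in the units I measure in: shifts go in shares of 60 cm and turns go in shares of 180 degrees. I convert before sending: -0.4457 m is -0.7428, -0.209 m is -0.3483, 62.1 degrees is 0.345.

tcp_steps:
  moves: {"deltas":[[-0.0833,-0.0383,0.0017,0,0,0.0389],[-0.1667,-0.0767,0.0033,0,0,0.0778],[-0.25,-0.1167,0.0067,0,0,0.1167],[-0.3333,-0.1567,0.0083,0,0,0.1556],[-0.4167,-0.195,0.01,0,0,0.1944],[-0.5,-0.2333,0.0133,0,0,0.2333],[-0.5833,-0.2733,0.015,0,0,0.2722],[-0.6667,-0.3133,0.0167,0,0,0.3111],[-0.7428,-0.3483,0.0183,0,0,0.345],[-0.7428,-0.3483,0.0183,0,0,0.345],[-0.7428,-0.3483,0.0183,0,0,0.345]]}
  aperture: 0.05
  force: 100

```text
clock: 1.62
eef_pos: [0.5742, 0.2512, 0.22]
tool_rot: [-179.9, -0.0, 96.8]
contact_force: [-0.6, -0.3, 0.3]
opening: 0.0501
gripper_force: 0.0
```

Run:
```python
from h import *
rel([.5746,.2503,.112],96.7)
c=r.camera("wrist");cv2.imwrite("pics/w1.png",c["image"][:,:,::-1])
print(proj(c,[[.5746,.2503,.133],[.5886,.1415,.133]]),r.read_state()["joint_positions"])
```

```text
clock 1.625 now [0.5742 0.2512 0.22  ] [-1.7995e+02 -4.0000e-02  9.6800e+01] F [-0.6 -0.3  0.3]
shift [-0.001   0.0004  0.108 ] rotvec [-0.05 -0.04  0.1 ]
[[317.16990346 200.42248638]
 [318.41379022 304.83818959]] [-22.92495675  25.03821101  -4.29788406  93.6010853    1.98761557
  61.46536025 -20.86675213]
```

View pics/w1.png

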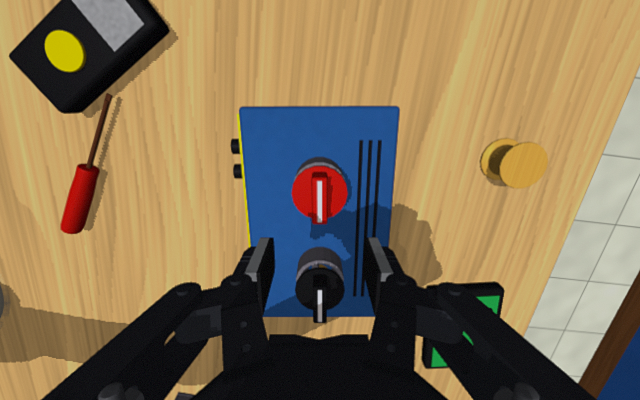

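Wrist view: the red bar centre is at (320,201) against a predicted (317,200). That is about 2.5 mm towards +x, so I'll split the difference. The fingers straddle correctly; descending and gripping.

Converted, 0.107 m is 0.1783, 0.0018 m is 0.003.

tcp_steps:
  moves: {"deltas":[[-0.0017,0.003,0.0667,0,0,0],[-0.0017,0.003,0.1333,0,0,0],[-0.0017,0.003,0.1667,0,0,0],[-0.0017,0.003,0.1783,0,0,0],[-0.0017,0.003,0.1783,0,0,0]]}

```text
clock: 2.3
eef_pos: [0.5768, 0.2507, 0.1139]
tool_rot: [180.0, -0.0, 96.8]
contact_force: [1.2, -0.1, 0.4]
opening: 0.0503
gripper_force: 0.0
```

tcp_steps:
  moves: {"deltas":[[0,0,0,0,0,0],[0,0,0,0,0,0],[0,0,0,0,0,0],[0,0,0,0,0,0],[0,0,0,0,0,0],[0,0,0,0,0,0]]}
  aperture: 0
  force: 100

```text
clock: 3.05
eef_pos: [0.577, 0.2502, 0.1148]
tool_rot: [179.9, -0.0, 96.8]
contact_force: [-2.5, 0.1, 6.8]
opening: 0.012
gripper_force: 98.5
```

Converted, 0.01 m is 0.0167, 0.008 m is 0.0133.

tcp_steps:
  moves: {"deltas":[[0,0,0.0067,0,0,0],[0,0,0.0133,0,0,0],[0,0,0.0167,0,0,0],[0,0,0.0167,0,0,0]]}

```text
clock: 3.55
eef_pos: [0.5771, 0.2503, 0.1055]
tool_rot: [179.9, -0.0, 96.8]
contact_force: [-4.0, -0.9, 11.5]
opening: 0.0118
gripper_force: 99.3
```

Force rose at about 0.55 N/mm, so the spring is compressed. Twisting counter-clockwise (negative rotation about tool z).

Converted, -67 degrees is -0.3722.

tcp_steps:
  moves: {"deltas":[[0,0,0,0,0,-0.0444],[0,0,0,0,0,-0.0889],[0,0,0,0,0,-0.1333],[0,0,0,0,0,-0.1778],[0,0,0,0,0,-0.2222],[0,0,0,0,0,-0.2667],[0,0,0,0,0,-0.3111],[0,0,0,0,0,-0.35],[0,0,0,0,0,-0.3722],[0,0,0,0,0,-0.3722],[0,0,0,0,0,-0.3722]]}

```text
clock: 4.92
eef_pos: [0.5768, 0.2497, 0.1054]
tool_rot: [-180.0, 0.0, 163.7]
contact_force: [-5.1, -2.8, 11.2]
opening: 0.0115
gripper_force: 99.3
```

Run:
```python
from h import *
s=r.read_state();print(s["torque"],s["joint_positions"])
c=r.camera("wrist");cv2.imwrite("pics/w2.png",c["image"][:,:,::-1])
```

```text
[-0.64121436  1.16823107 -0.06033133] [-11.342224    34.04685069 -19.76648236  97.811675    14.24265458
  50.59247443  36.67264279]
```

View pics/w2.png

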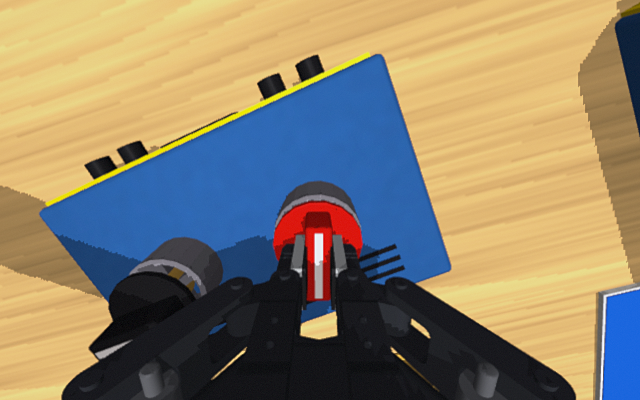

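The bar, with its white line at (318,265), is still aligned with the fingers, so the cap turned with them. Lifting.

Converted, -0.025 m is -0.0417, -0.018 m is -0.03.

tcp_steps:
  moves: {"deltas":[[0,0,-0.01,0,0,0],[0,0,-0.02,0,0,0],[0,0,-0.03,0,0,0],[0,0,-0.0417,0,0,0]]}

```text
clock: 5.48
eef_pos: [0.5765, 0.2497, 0.1282]
tool_rot: [-180.0, -0.0, 163.8]
contact_force: [0.4, 0.3, -2.1]
opening: 0.0118
gripper_force: 97.7
```

tcp_steps:
  moves: {"deltas":[[0,0,-0.025,0,0,0],[0,0,-0.05,0,0,0],[0,0,-0.0833,0,0,0],[0,0,-0.125,0,0,0],[0,0,-0.15,0,0,0],[0,0,-0.15,0,0,0]]}

```text
clock: 6.22
eef_pos: [0.5775, 0.2504, 0.2202]
tool_rot: [179.9, 0.2, 163.8]
contact_force: [0.6, -1.1, -2.0]
opening: 0.0114
gripper_force: 97.7
```

Run:
```python
from h import *
c=r.camera("top");C=[at(c,p,.02) for p in ((390,143),(440,139),(444,187),(396,193))];print(np.array(C).round(3),np.mean(C,0))
s=r.camera("scene");cv2.imwrite("pics/s2.png",s["image"][:,:,::-1])
print(proj(s,[.622,-.275,.004]))
rel([.622,-.275,.19],163.7)
```

```text
[[ 0.681 -0.207]
 [ 0.689 -0.337]
 [ 0.563 -0.341]
 [ 0.55  -0.217]] [ 0.6209543  -0.27538611]
[[240.69866923 182.33647676]]
clock 6.325 now [0.5763 0.2497 0.2179] [-1.7997e+02 -3.0000e-02  1.6377e+02] F [-0.1 -0.5 -1.9]
shift [-0.1906 -0.491   0.0281] rotvec [-0.03 -0.03  0.07]
```

View pics/s2.png

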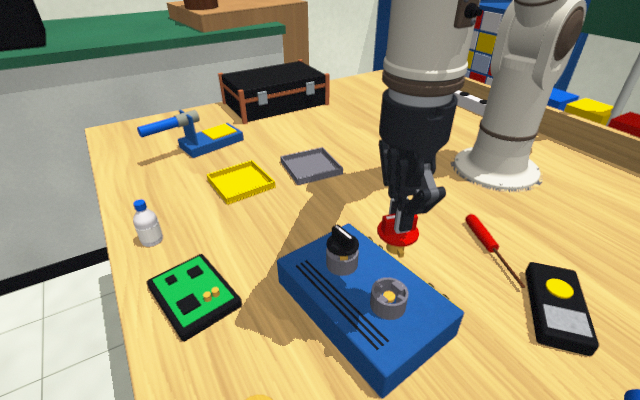

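The cap is out (held at (398,232)), the red holder is empty at (390,297), and black is still fitted. Carrying it to the yellow tray.

Converted, -0.491 m is -0.8183, -0.485 m is -0.8083.

tcp_steps:
  moves: {"deltas":[[-0.02,-0.05,0,0,0,0],[-0.0517,-0.1333,0,0,0,0],[-0.0833,-0.2167,0,0,0,0],[-0.1167,-0.3,0,0,0,0],[-0.15,-0.3833,0,0,0,0],[-0.1817,-0.4667,0,0,0,0],[-0.2133,-0.55,0,0,0,0],[-0.2467,-0.6333,0,0,0,0],[-0.2783,-0.7167,0,0,0,0],[-0.3,-0.775,0,0,0,0],[-0.3133,-0.8083,0,0,0,0],[-0.3177,-0.8183,0,0,0,0],[-0.3177,-0.8183,0,0,0,0],[-0.3177,-0.8183,0,0,0,0]]}

```text
clock: 8.07
eef_pos: [0.6229, -0.2721, 0.2183]
tool_rot: [179.9, -0.0, 163.9]
contact_force: [-0.5, 0.0, -2.9]
opening: 0.0118
gripper_force: 97.9
```

Run:
```python
from h import *
rel([.622,-.275,.048],163.7)
c=r.camera("wrist");cv2.imwrite("pics/w3.png",c["image"][:,:,::-1])
print(proj(c,[[.622,-.275,.004]]),r.read_state()["joint_positions"])
```

```text
clock 8.075 now [ 0.6229 -0.2721  0.2183] [ 1.7993e+02 -2.0000e-02  1.6394e+02] F [-0.5  0.  -2.9]
shift [ 1.000e-04 -3.200e-03  1.703e-01] rotvec [ 0.07 -0.02  0.24]
[[315.92946505 167.16993639]] [ 30.27497557  31.0153257  -12.93873199  85.08540465   7.26486611
  64.73166282  89.95818119]
```

View pics/w3.png

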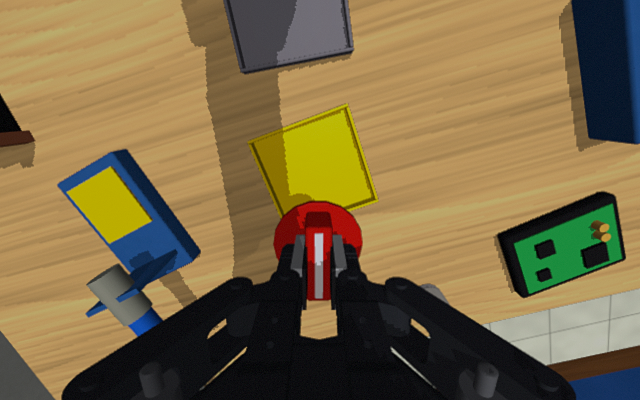

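The tray centre at about (314,164) matches the predicted (316,167), and the cap is held upright. Lowering.

Converted, 0.168 m is 0.28, 0.164 m is 0.2733.

tcp_steps:
  moves: {"deltas":[[0,0,0.05,0,0,0],[0,0,0.1167,0,0,0],[0,0,0.1833,0,0,0],[0,0,0.2333,0,0,0],[0,0,0.2583,0,0,0],[0,0,0.2733,0,0,0],[0,0,0.28,0,0,0],[0,0,0.28,0,0,0]]}

```text
clock: 9.12
eef_pos: [0.623, -0.275, 0.0511]
tool_rot: [-180.0, 0.1, 163.8]
contact_force: [-0.2, -0.1, -1.9]
opening: 0.0115
gripper_force: 97.9
```

tcp_steps:
  moves: {"deltas":[[0,0,0.0017,0,0,0],[0,0,0.0033,0,0,0],[0,0,0.005,0,0,0],[0,0,0.005,0,0,0]]}

```text
clock: 9.62
eef_pos: [0.6223, -0.2748, 0.0472]
tool_rot: [180.0, -0.0, 163.8]
contact_force: [0.4, 0.4, -2.4]
opening: 0.0116
gripper_force: 97.9
```

Converted, 0.003 m is 0.005, 0.002 m is 0.0033.

tcp_steps:
  moves: {"deltas":[[0,0,0.0017,0,0,0],[0,0,0.0033,0,0,0],[0,0,0.005,0,0,0],[0,0,0.005,0,0,0]]}

```text
clock: 10.12
eef_pos: [0.6222, -0.2747, 0.0441]
tool_rot: [180.0, -0.0, 163.8]
contact_force: [-0.8, -0.1, -1.6]
opening: 0.0115
gripper_force: 97.9
```

tcp_steps:
  moves: {"deltas":[[0,0,0.0017,0,0,0],[0,0,0.0017,0,0,0],[0,0,0.0017,0,0,0]]}

```text
clock: 10.5
eef_pos: [0.6225, -0.2748, 0.0435]
tool_rot: [180.0, 0.0, 163.8]
contact_force: [-1.1, 0.1, -0.7]
opening: 0.0117
gripper_force: 98.2
```

Converted, 0.001 m is 0.0017.

tcp_steps:
  moves: {"deltas":[[0,0,0.0017,0,0,0],[0,0,0.0017,0,0,0],[0,0,0.0017,0,0,0]]}

```text
clock: 10.88
eef_pos: [0.6226, -0.2749, 0.0434]
tool_rot: [-180.0, 0.0, 163.8]
contact_force: [-2.3, 1.2, 6.2]
opening: 0.0117
gripper_force: 99.2
```

Contact with the tray floor. Releasing and withdrawing.

Converted, -0.0005 m is -0.0008.

tcp_steps:
  moves: {"deltas":[[0,0,-0.0008,0,0,0],[0,0,-0.0008,0,0,0]]}
  force: 20

```text
clock: 11.12
eef_pos: [0.6226, -0.2749, 0.0434]
tool_rot: [-180.0, 0.0, 163.8]
contact_force: [-1.9, 0.5, 5.3]
opening: 0.0118
gripper_force: 98.8
```

tcp_steps:
  moves: {"deltas":[[0,0,0,0,0,0],[0,0,0,0,0,0],[0,0,0,0,0,0],[0,0,0,0,0,0],[0,0,0,0,0,0]]}
  aperture: 0.045

```text
clock: 11.75
eef_pos: [0.6224, -0.2748, 0.0427]
tool_rot: [180.0, -0.0, 163.8]
contact_force: [0.3, -0.1, 0.2]
opening: 0.0453
gripper_force: 0.0
```

tcp_steps:
  moves: {"deltas":[[0,0,-0.0167,0,0,0],[0,0,-0.05,0,0,0],[0,0,-0.1,0,0,0],[0,0,-0.1667,0,0,0],[0,0,-0.25,0,0,0],[0,0,-0.25,0,0,0],[0,0,-0.25,0,0,0]]}

```text
clock: 12.62
eef_pos: [0.6226, -0.2749, 0.1942]
tool_rot: [-180.0, 0.1, 163.8]
contact_force: [-0.6, -1.2, -1.1]
opening: 0.0451
gripper_force: 0.0
```

Run:
```python
from h import *
a=r.camera("scene")["image"][110:330,150:470];b=r.camera("wrist")["image"]
a=cv2.resize(a,None,fx=2,fy=2);b=cv2.resize(b[60:280,200:480],(200,160))
o=np.zeros((600,640,3),np.uint8);o[:440]=a;o[440:,:200]=b
cv2.imwrite("pics/f.png",o[:,:,::-1])
```

```text
(no output)
```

View pics/f.png

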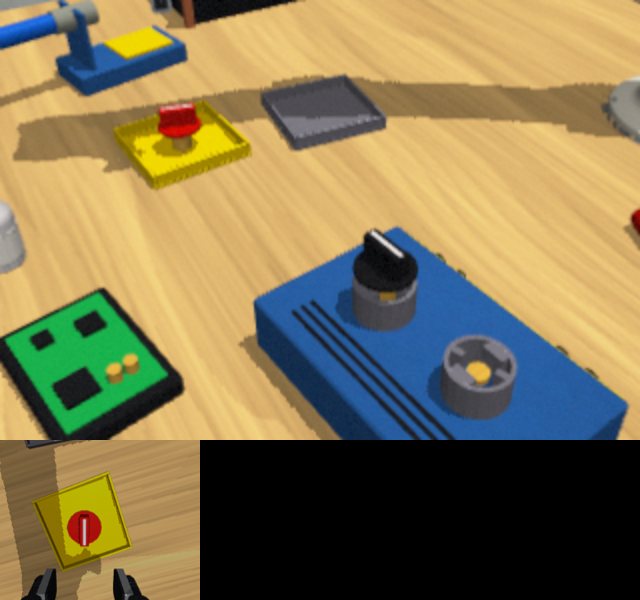

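The red cap stands upright in the yellow tray at (180,130), the black cap is still fitted, and the gripper is clear.

```bash
python3 -c "
from workcell import r
print(r.job_done())"
```

```text
the job is handed in; nothing more can be done
None
```

The red cap was pushed down, twisted free, lifted out and set upright in the yellow tray, the black cap stayed fitted, and the job was handed in at about 13 s; no verdict was returned.

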